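# Transfer a row of sample tubes to the bench rack in the same order

## Task

Move the four capped sample tubes out of their coloured cubes into the blue rack, in the same order from left to right as the cubes stand (left and right as the robot sees them), each standing fully home in its own hole. Keep the tubes upright on the way and leave the glass beaker where it stands.

Things in the scene. Friction and masses are not known exactly. Their poses are not given: they have to be found in the camera images.
- tube_red: Loose 50 ml centrifuge tube with red screw cap, about 50 g, 117 mm tall, upright in the cube of its colour. Origin: centre of its bottom tip, z up. Grip the cap from above: 35 mm diameter, 102 to 117 mm above the origin. Frosted round body of 29 mm diameter; the lowest 16 mm taper to a flat tip of 8 mm diameter, which leads into a hole.
- tube_yellow: Loose 50 ml centrifuge tube with yellow screw cap, about 50 g, 117 mm tall, upright in the cube of its colour. Origin: centre of its bottom tip, z up. Grip the cap from above: 35 mm diameter, 102 to 117 mm above the origin. Frosted round body of 29 mm diameter; the lowest 16 mm taper to a flat tip of 8 mm diameter, which leads into a hole.
- tube_green: Loose 50 ml centrifuge tube with green screw cap, about 50 g, 117 mm tall, upright in the cube of its colour. Origin: centre of its bottom tip, z up. Grip the cap from above: 35 mm diameter, 102 to 117 mm above the origin. Frosted round body of 29 mm diameter; the lowest 16 mm taper to a flat tip of 8 mm diameter, which leads into a hole.
- tube_white: Loose 50 ml centrifuge tube with white screw cap, about 50 g, 117 mm tall, upright in the cube of its colour. Origin: centre of its bottom tip, z up. Grip the cap from above: 35 mm diameter, 102 to 117 mm above the origin. Frosted round body of 29 mm diameter; the lowest 16 mm taper to a flat tip of 8 mm diameter, which leads into a hole.
- cube_red: Red holder cube, 46 x 46 mm, 62 mm high, fixed; round well, 33 mm diameter, floor 6 mm above the origin (centre of underside, z up). The four cubes stand 48 mm apart in a row along their common y axis (+y end = left for the robot), in an order that changes. Neighbouring caps are 13 mm apart; beside the row is free space.
- cube_yellow: Yellow holder cube, 46 x 46 mm, 62 mm high, fixed; round well, 33 mm diameter, floor 6 mm above the origin (centre of underside, z up). The four cubes stand 48 mm apart in a row along their common y axis (+y end = left for the robot), in an order that changes. Neighbouring caps are 13 mm apart; beside the row is free space.
- cube_green: Green holder cube, 46 x 46 mm, 62 mm high, fixed; round well, 33 mm diameter, floor 6 mm above the origin (centre of underside, z up). The four cubes stand 48 mm apart in a row along their common y axis (+y end = left for the robot), in an order that changes. Neighbouring caps are 13 mm apart; beside the row is free space.
- cube_white: White holder cube, 46 x 46 mm, 62 mm high, fixed; round well, 33 mm diameter, floor 6 mm above the origin (centre of underside, z up). The four cubes stand 48 mm apart in a row along their common y axis (+y end = left for the robot), in an order that changes. Neighbouring caps are 13 mm apart; beside the row is free space.
- rack: Empty blue tube rack, fixed, 60 (x) x 204 (y) x 62 mm high. Origin: centre of underside, z up; +y end = left for the robot. Four holes of 33 mm diameter at x = 0, y = +72, +24, -24, -72 mm (first to fourth from left) through a top plate (56-62 mm above the origin) and guide plate (26-31 mm); a fully seated tube's tip rests on the base plate, 5 mm above the origin.
- beaker: Loose glass beaker, a bystander, 68 mm diameter, 90 mm tall, standing upright between the row of cubes and the rack or beyond them. Origin: centre of its underside.
Mind the look-alikes: they are no part of the job. Leave any black look-alike of the tube_red alone. What is shaped like the cube_green but purple is not meant.

How it is judged:
At the end, for the whole second after the job is handed in: Each tube stands in the blue rack in the hole with the same place from the left as its cube has in its row: within 10 mm of the hole's centre, tip under 13 mm above the rack's underside, tilt under 0.15 rad, under 20 mm/s. Beaker upright, within 30 mm of its start (((y of cube_red in the frame of cube_yellow above 0.02 m and y of cube_yellow in the frame of cube_green above 0.02 m and y of cube_green in the frame of cube_white above 0.02 m and y of tube_red in the frame of rack between 0.062 and 0.082 m and y of tube_yellow in the frame of rack between 0.014 and 0.034 m and y of tube_green in the frame of rack between -0.034 and -0.014 m and y of tube_white in the frame of rack between -0.082 and -0.062 m) or (y of cube_red in the frame of cube_yellow above 0.02 m and y of cube_yellow in the frame of cube_white above 0.02 m and y of cube_white in the frame of cube_green above 0.02 m and y of tube_red in the frame of rack between 0.062 and 0.082 m and y of tube_yellow in the frame of rack between 0.014 and 0.034 m and y of tube_white in the frame of rack between -0.034 and -0.014 m and y of tube_green in the frame of rack between -0.082 and -0.062 m) or (y of cube_red in the frame of cube_green above 0.02 m and y of cube_green in the frame of cube_yellow above 0.02 m and y of cube_yellow in the frame of cube_white above 0.02 m and y of tube_red in the frame of rack between 0.062 and 0.082 m and y of tube_green in the frame of rack between 0.014 and 0.034 m and y of tube_yellow in the frame of rack between -0.034 and -0.014 m and y of tube_white in the frame of rack between -0.082 and -0.062 m) or (y of cube_red in the frame of cube_green above 0.02 m and y of cube_green in the frame of cube_white above 0.02 m and y of cube_white in the frame of cube_yellow above 0.02 m and y of tube_red in the frame of rack between 0.062 and 0.082 m and y of tube_green in the frame of rack between 0.014 and 0.034 m and y of tube_white in the frame of rack between -0.034 and -0.014 m and y of tube_yellow in the frame of rack between -0.082 and -0.062 m) or (y of cube_red in the frame of cube_white above 0.02 m and y of cube_white in the frame of cube_yellow above 0.02 m and y of cube_yellow in the frame of cube_green above 0.02 m and y of tube_red in the frame of rack between 0.062 and 0.082 m and y of tube_white in the frame of rack between 0.014 and 0.034 m and y of tube_yellow in the frame of rack between -0.034 and -0.014 m and y of tube_green in the frame of rack between -0.082 and -0.062 m) or (y of cube_red in the frame of cube_white above 0.02 m and y of cube_white in the frame of cube_green above 0.02 m and y of cube_green in the frame of cube_yellow above 0.02 m and y of tube_red in the frame of rack between 0.062 and 0.082 m and y of tube_white in the frame of rack between 0.014 and 0.034 m and y of tube_green in the frame of rack between -0.034 and -0.014 m and y of tube_yellow in the frame of rack between -0.082 and -0.062 m) or (y of cube_yellow in the frame of cube_red above 0.02 m and y of cube_red in the frame of cube_green above 0.02 m and y of cube_green in the frame of cube_white above 0.02 m and y of tube_yellow in the frame of rack between 0.062 and 0.082 m and y of tube_red in the frame of rack between 0.014 and 0.034 m and y of tube_green in the frame of rack between -0.034 and -0.014 m and y of tube_white in the frame of rack between -0.082 and -0.062 m) or (y of cube_yellow in the frame of cube_red above 0.02 m and y of cube_red in the frame of cube_white above 0.02 m and y of cube_white in the frame of cube_green above 0.02 m and y of tube_yellow in the frame of rack between 0.062 and 0.082 m and y of tube_red in the frame of rack between 0.014 and 0.034 m and y of tube_white in the frame of rack between -0.034 and -0.014 m and y of tube_green in the frame of rack between -0.082 and -0.062 m) or (y of cube_yellow in the frame of cube_green above 0.02 m and y of cube_green in the frame of cube_red above 0.02 m and y of cube_red in the frame of cube_white above 0.02 m and y of tube_yellow in the frame of rack between 0.062 and 0.082 m and y of tube_green in the frame of rack between 0.014 and 0.034 m and y of tube_red in the frame of rack between -0.034 and -0.014 m and y of tube_white in the frame of rack between -0.082 and -0.062 m) or (y of cube_yellow in the frame of cube_green above 0.02 m and y of cube_green in the frame of cube_white above 0.02 m and y of cube_white in the frame of cube_red above 0.02 m and y of tube_yellow in the frame of rack between 0.062 and 0.082 m and y of tube_green in the frame of rack between 0.014 and 0.034 m and y of tube_white in the frame of rack between -0.034 and -0.014 m and y of tube_red in the frame of rack between -0.082 and -0.062 m) or (y of cube_yellow in the frame of cube_white above 0.02 m and y of cube_white in the frame of cube_red above 0.02 m and y of cube_red in the frame of cube_green above 0.02 m and y of tube_yellow in the frame of rack between 0.062 and 0.082 m and y of tube_white in the frame of rack between 0.014 and 0.034 m and y of tube_red in the frame of rack between -0.034 and -0.014 m and y of tube_green in the frame of rack between -0.082 and -0.062 m) or (y of cube_yellow in the frame of cube_white above 0.02 m and y of cube_white in the frame of cube_green above 0.02 m and y of cube_green in the frame of cube_red above 0.02 m and y of tube_yellow in the frame of rack between 0.062 and 0.082 m and y of tube_white in the frame of rack between 0.014 and 0.034 m and y of tube_green in the frame of rack between -0.034 and -0.014 m and y of tube_red in the frame of rack between -0.082 and -0.062 m) or (y of cube_green in the frame of cube_red above 0.02 m and y of cube_red in the frame of cube_yellow above 0.02 m and y of cube_yellow in the frame of cube_white above 0.02 m and y of tube_green in the frame of rack between 0.062 and 0.082 m and y of tube_red in the frame of rack between 0.014 and 0.034 m and y of tube_yellow in the frame of rack between -0.034 and -0.014 m and y of tube_white in the frame of rack between -0.082 and -0.062 m) or (y of cube_green in the frame of cube_red above 0.02 m and y of cube_red in the frame of cube_white above 0.02 m and y of cube_white in the frame of cube_yellow above 0.02 m and y of tube_green in the frame of rack between 0.062 and 0.082 m and y of tube_red in the frame of rack between 0.014 and 0.034 m and y of tube_white in the frame of rack between -0.034 and -0.014 m and y of tube_yellow in the frame of rack between -0.082 and -0.062 m) or (y of cube_green in the frame of cube_yellow above 0.02 m and y of cube_yellow in the frame of cube_red above 0.02 m and y of cube_red in the frame of cube_white above 0.02 m and y of tube_green in the frame of rack between 0.062 and 0.082 m and y of tube_yellow in the frame of rack between 0.014 and 0.034 m and y of tube_red in the frame of rack between -0.034 and -0.014 m and y of tube_white in the frame of rack between -0.082 and -0.062 m) or (y of cube_green in the frame of cube_yellow above 0.02 m and y of cube_yellow in the frame of cube_white above 0.02 m and y of cube_white in the frame of cube_red above 0.02 m and y of tube_green in the frame of rack between 0.062 and 0.082 m and y of tube_yellow in the frame of rack between 0.014 and 0.034 m and y of tube_white in the frame of rack between -0.034 and -0.014 m and y of tube_red in the frame of rack between -0.082 and -0.062 m) or (y of cube_green in the frame of cube_white above 0.02 m and y of cube_white in the frame of cube_red above 0.02 m and y of cube_red in the frame of cube_yellow above 0.02 m and y of tube_green in the frame of rack between 0.062 and 0.082 m and y of tube_white in the frame of rack between 0.014 and 0.034 m and y of tube_red in the frame of rack between -0.034 and -0.014 m and y of tube_yellow in the frame of rack between -0.082 and -0.062 m) or (y of cube_green in the frame of cube_white above 0.02 m and y of cube_white in the frame of cube_yellow above 0.02 m and y of cube_yellow in the frame of cube_red above 0.02 m and y of tube_green in the frame of rack between 0.062 and 0.082 m and y of tube_white in the frame of rack between 0.014 and 0.034 m and y of tube_yellow in the frame of rack between -0.034 and -0.014 m and y of tube_red in the frame of rack between -0.082 and -0.062 m) or (y of cube_white in the frame of cube_red above 0.02 m and y of cube_red in the frame of cube_yellow above 0.02 m and y of cube_yellow in the frame of cube_green above 0.02 m and y of tube_white in the frame of rack between 0.062 and 0.082 m and y of tube_red in the frame of rack between 0.014 and 0.034 m and y of tube_yellow in the frame of rack between -0.034 and -0.014 m and y of tube_green in the frame of rack between -0.082 and -0.062 m) or (y of cube_white in the frame of cube_red above 0.02 m and y of cube_red in the frame of cube_green above 0.02 m and y of cube_green in the frame of cube_yellow above 0.02 m and y of tube_white in the frame of rack between 0.062 and 0.082 m and y of tube_red in the frame of rack between 0.014 and 0.034 m and y of tube_green in the frame of rack between -0.034 and -0.014 m and y of tube_yellow in the frame of rack between -0.082 and -0.062 m) or (y of cube_white in the frame of cube_yellow above 0.02 m and y of cube_yellow in the frame of cube_red above 0.02 m and y of cube_red in the frame of cube_green above 0.02 m and y of tube_white in the frame of rack between 0.062 and 0.082 m and y of tube_yellow in the frame of rack between 0.014 and 0.034 m and y of tube_red in the frame of rack between -0.034 and -0.014 m and y of tube_green in the frame of rack between -0.082 and -0.062 m) or (y of cube_white in the frame of cube_yellow above 0.02 m and y of cube_yellow in the frame of cube_green above 0.02 m and y of cube_green in the frame of cube_red above 0.02 m and y of tube_white in the frame of rack between 0.062 and 0.082 m and y of tube_yellow in the frame of rack between 0.014 and 0.034 m and y of tube_green in the frame of rack between -0.034 and -0.014 m and y of tube_red in the frame of rack between -0.082 and -0.062 m) or (y of cube_white in the frame of cube_green above 0.02 m and y of cube_green in the frame of cube_red above 0.02 m and y of cube_red in the frame of cube_yellow above 0.02 m and y of tube_white in the frame of rack between 0.062 and 0.082 m and y of tube_green in the frame of rack between 0.014 and 0.034 m and y of tube_red in the frame of rack between -0.034 and -0.014 m and y of tube_yellow in the frame of rack between -0.082 and -0.062 m) or (y of cube_white in the frame of cube_green above 0.02 m and y of cube_green in the frame of cube_yellow above 0.02 m and y of cube_yellow in the frame of cube_red above 0.02 m and y of tube_white in the frame of rack between 0.062 and 0.082 m and y of tube_green in the frame of rack between 0.014 and 0.034 m and y of tube_yellow in the frame of rack between -0.034 and -0.014 m and y of tube_red in the frame of rack between -0.082 and -0.062 m)) and x of tube_red in the frame of rack between -0.01 and 0.01 m and z of tube_red in the frame of rack between -0.005 and 0.013 m and angle between each of tube_red, tube_yellow, tube_green, tube_white's own z axis and vertical below 0.15 rad and linear speed of each of tube_red, tube_yellow, tube_green, tube_white below 0.02 m/s and x of tube_yellow in the frame of rack between -0.01 and 0.01 m and z of tube_yellow in the frame of rack between -0.005 and 0.013 m and x of tube_green in the frame of rack between -0.01 and 0.01 m and z of tube_green in the frame of rack between -0.005 and 0.013 m and x of tube_white in the frame of rack between -0.01 and 0.01 m and z of tube_white in the frame of rack between -0.005 and 0.013 m and distance of beaker from where it was at the start of the episode below 0.03 m and angle between beaker's own z axis and vertical below 0.3 rad); the robot touches nothing.
It fails at once if the tube with the red cap is tipped by more than 45 degrees (angle between tube_red's own z axis and vertical above 0.785 rad).
It fails at once if the tube with the yellow cap is tipped by more than 45 degrees (angle between tube_yellow's own z axis and vertical above 0.785 rad).
It fails at once if the tube with the green cap is tipped by more than 45 degrees (angle between tube_green's own z axis and vertical above 0.785 rad).
It fails at once if the tube with the white cap is tipped by more than 45 degrees (angle between tube_white's own z axis and vertical above 0.785 rad).
It fails at once if the beaker is moved by more than 30 mm or tipped (distance of beaker from where it was at the start of the episode above 0.03 m or angle between beaker's own z axis and vertical above 0.3 rad).
It also fails if it takes over 99 s, if anything falls off the work surface, if the arm or the gripper's body presses on something with over 40 N, if the wrist force passes 120 N, or if a joint passes its speed limit or range.

## Robot

A 7-joint arm with a two-finger parallel gripper is mounted at the origin on the work surface. World frame = base frame: x ahead of the robot, y to its left, z up, the work surface at z = 0. Lengths are in m, angles in rad, forces in N, time in s.
With the tool pointing down it reaches from about 0.425 to 0.925 m from the base axis. Payload 6.8 kg.
Tool frame: the origin (TCP) lies at the very end of the fingers, on their centre line; the grasp point (between the pads) lies 19 mm behind it (r.grip_point_offset is the distance from the TCP to the grasp point, in m); z points along the fingers, y is the line along which they close (so a half turn about z gives the same grasp; the last joint's range is limited). The gripper opens to 85 mm and grips with 20 to 120 N. Pads are 22 mm wide; open, the fingers measure 114 mm over their backs; the gripper's body (76 mm by 85 mm) begins 54 mm behind the grasp point. The pads swing forward as they close: fully open they stand 13 mm farther back than shut.
Start: joints at [-1.298, 0.477, 0.022, 1.555, -0.011, 1.109, -0.083], TCP at [0.251, 0.627, 0.231] pointing down, gripper open.
Joint ranges: [-2.96, 2.96], [-0.34, 2.1], [-1.41, 1.46], [0.24, 2.44], [-1.37, 4.51], [0.17, 1.92], [-2.96, 2.96]. Speed limits (rad/s): [2.39, 2.39, 3.14, 3.14, 3.14, 3.14, 3.14].

## Interface

Orientations are given as a rotation vector (axis times angle).
In Python, from bench import status, eyes, r gives the robot as it stands.
- The arm moves only by the shell command python3 -m crank 'ROWS' [OPENING] [FORCE]. ROWS is JSON, a list of rows, each a list of 6 numbers: the shift along the tool's x, y, z normalised to -1 to 1, where 1 is 0.02 m, then the turn, a rotation vector about the tool's x, y, z normalised to -1 to 1, where 1 is 45 degrees. A call has 1 to 12 rows; each row shifts and turns the commanded pose from where the row before left it, along the tool's axes as they then stand; what a row does not reach is not made up. A row lasts 1/10 s, in which the tool goes at most 50 mm and 8.59 degrees, less where a joint would pass 70% of its speed; a pose out of reach is approached as far as the arm can. A call with a number of a shift or a turn outside -1 to 1 is refused whole. A call with a gripper value outside its range is refused whole. OPENING is the opening, from 0 (shut) to 1 (fully open), set as the call begins (- or left out, the last holds). The fingers move at their own pace and stop on an object; FORCE is the grip in N (left out, the last holds). Time passes only in rows, so rows that do not move let the fingers close. It gives the time, the measured TCP pose, the force, the opening and the grip force at its end, in the units of the state.
- status.get_obs(): the state, without advancing time (a new reading comes with each control period).
- eyes.grab_frame(name): name is "scene" or "top"; returns a dict with "image" (480x640x3 uint8, red, green, blue), "depth" (480x640 float32, m along the optical axis (not along the pixel's ray), 0 where there is no reading), "fovy" (degrees; the focal length in pixels is half the picture's height over the tangent of half this angle, whatever the lens; pixels are square), "cx", "cy" (the principal point, pixels), "world_to_cam" (4x4, takes a point from world to camera coordinates). Camera axes: x right, y up, looking along -z (the intrinsics and any distortion apply to the point x, -y, -z); pixel columns grow to the right and rows downward; lengths in m; the calibration is good to about 2 mm. A picture is of the moment at which its call begins.
- r.hand_in(): hands the job in; it is judged then, once.
The state is a dict: "clock": time; "joints": joint angles; "qvel": joint speeds; "tau": joint torques, N m; "tcp_pos": TCP position; "orientation": TCP orientation; "contact_force": force on the tool from outside, world axes, zero at the start; "moment": the same for the moment, N m; "grip_width": finger opening in m; "gripper_force": force on a finger pad.
Only numpy, scipy, OpenCV 4.12 (cv2) and the standard library are available. Lean on these libraries where they do the work, as an engineer would, in place of code of your own. Each camera call takes 0.05 s, during which the arm holds its last target. There are 200 camera calls.

## Working session

There is one attempt and no reset: what is moved stays moved. The work goes in short steps, Python scripts to look and compute and a shell command to move; the robot and the scene stay as the last step left them, time stands still between calls to the robot, and variables do not carry over. Pictures are saved under pics/ and viewed, at most 14 in all, crops included, and the job is handed in when it is done.

```bash
ls; mkdir -p pics; python3 - <<'E'
from bench import status, eyes, r
import cv2, pickle
print(status.get_obs()); print(r.grip_point_offset)
for n in ("scene","top"):
    f=eyes.grab_frame(n); pickle.dump(f,open(f"{n}0.pkl","wb"))
    cv2.imwrite(f"pics/{n}0.png",f["image"][:,:,::-1])
    print(n,{k:v for k,v in f.items() if k not in("image","depth")})
E
```

```text
pics
{'clock': 0.0, 'joints': array([-1.29808169,  0.47779504,  0.02231768,  1.55643802, -0.01149659,
        1.10928799, -0.0830814 ]), 'qvel': array([ 0.00086394, -0.00056909, -0.00116057, -0.0027725 ,  0.000535  ,
       -0.00015947,  0.00030819]), 'tau': array([ 1.55887506e-04, -5.96440387e+01,  1.60799559e+00, -2.81205332e+01,
        1.24659602e-02,  9.08368849e-03,  2.68629556e-06]), 'tcp_pos': array([0.25066667, 0.62610358, 0.23033435]), 'orientation': array([-5.94438415e-01, -3.08462056e+00,  2.80772581e-03]), 'contact_force': array([-0.14241704,  0.28746957,  0.47383961]), 'moment': array([-0.00346613, -0.00100981, -0.00088104]), 'gripper_force': 0.0, 'grip_width': 0.08520436764575591}
0.0187
scene {'fovy': 54.01957205314482, 'cx': 316.6723635777139, 'cy': 243.66566991743036, 'world_to_cam': array([[-0.73082613,  0.68249253,  0.00985458,  0.37281334],
       [-0.42638325, -0.46775827,  0.77420897,  0.22036661],
       [ 0.53300141,  0.56161031,  0.63285335, -1.32947266],
       [ 0.        ,  0.        ,  0.        ,  1.        ]])}
top {'fovy': 45.77006348404553, 'cx': 315.3508085966148, 'cy': 236.08073520967284, 'world_to_cam': array([[-0.00750809, -0.99996268,  0.00427386,  0.03151686],
       [ 0.9920907 , -0.00691331,  0.12533253, -0.5562642 ],
       [-0.1252983 ,  0.00518106,  0.99210558, -1.22514732],
       [ 0.        ,  0.        ,  0.        ,  1.        ]])}
```

View pics/top0.png

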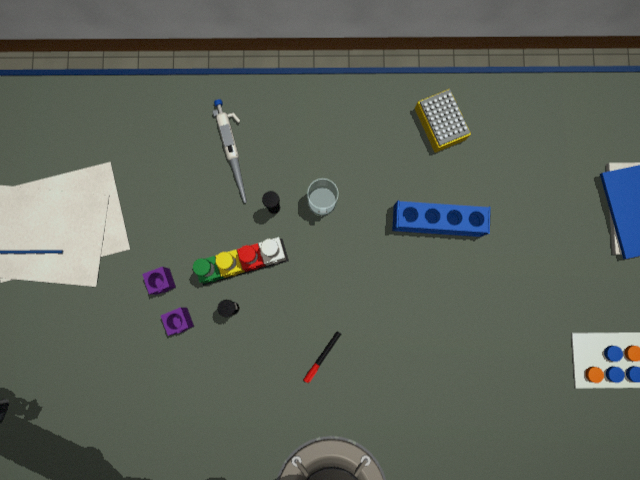

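View pics/scene0.png

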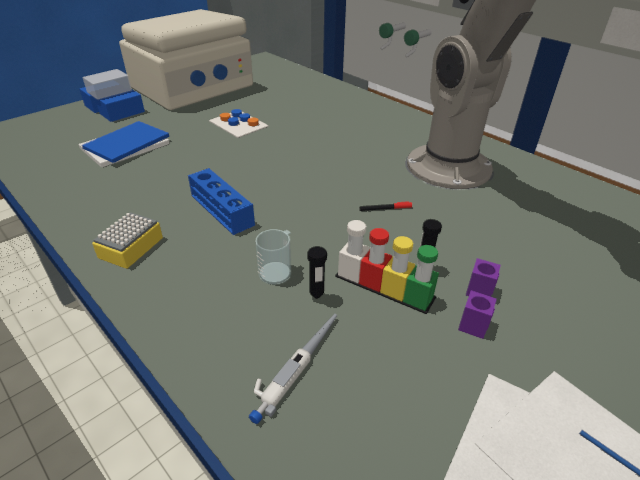

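The top view (up is +x, left is +y) shows the row from the left as green (205,267), yellow (227,260), red (250,255), white (271,248). Rack holes are at about (410..477, 215) and the beaker at (322,197). Look-alikes to leave alone are the black tubes at (271,202) and (229,308), the purple cubes at (158,280) and (176,321), and the red pen at (322,357). I choose the four coloured caps in the joined row.

```bash
cat > h.py <<'E'
import numpy as np, cv2, pickle
from scipy.spatial.transform import Rotation as R
def cloud(f):
    h,w=f["depth"].shape; fl=h/2/np.tan(np.radians(f["fovy"]/2)); v,u=np.mgrid[:h,:w]; d=f["depth"]
    P=np.stack([(u-f["cx"])/fl*d,-(v-f["cy"])/fl*d,-d],-1); T=np.linalg.inv(f["world_to_cam"])
    return P@T[:3,:3].T+T[:3,3]
def ray(f,u,v,z):
    h=f["depth"].shape[0]; fl=h/2/np.tan(np.radians(f["fovy"]/2)); T=np.linalg.inv(f["world_to_cam"])
    d=T[:3,:3]@np.array([(u-f["cx"])/fl,-(v-f["cy"])/fl,-1]); o=T[:3,3]; return o+d*(z-o[2])/d[2]
def go(p,yaw):  # deltas in units for tool-down pose at p with tool-y axis along yaw (mod pi)
    from bench import status
    s=status.get_obs(); A=R.from_rotvec(s["orientation"]); 
    y=np.array([np.cos(yaw),np.sin(yaw),0]); 
    if y@A.as_matrix()[:,1]<0: y=-y
    z=np.array([0,0,-1.]); B=R.from_matrix(np.stack([np.cross(y,z),y,z],1))
    w=(A.inv()*B).as_rotvec()/(np.pi/4); d=np.asarray(p)-s["tcp_pos"]
    print("now",s["tcp_pos"].round(4),"turn",w.round(3),"shift in present axes",(A.as_matrix().T@d/.02).round(2),"in final axes",(B.as_matrix().T@d/.02).round(2),"dist",np.linalg.norm(d).round(3))
E
python3 - <<'E'
from h import *
f=pickle.load(open("top0.pkl","rb")); P=cloud(f)
hsv=cv2.cvtColor(f["image"],cv2.COLOR_RGB2HSV); H,S,V=[hsv[...,i].astype(int) for i in range(3)]
z=P[...,2]
masks={"red":(S>150)&((H<8)|(H>172)),"yellow":(S>150)&(abs(H-28)<8),"green":(S>120)&(abs(H-65)<20),"white":(S<40)&(V>130),"black":(V<50)}
u=np.arange(640)[None]+0*H; v=np.arange(480)[:,None]+0*H
win=(u>140)&(u<300)&(v>180)&(v<340)
for n,m in masks.items():
    m=(m&win&(z>.112)&(z<.14)).astype(np.uint8)
    for c in cv2.findContours(m,0,1)[0]:
        if cv2.contourArea(c)<60: continue
        M=cv2.moments(c); cu,cv_=M["m10"]/M["m00"],M["m01"]/M["m00"]; (a,b),rr=cv2.minEnclosingCircle(c)
        zz=np.median(z[cv2.drawContours(np.zeros_like(m),[c],-1,1,-1)>0])
        print(n,np.round([cu,cv_,a,b,rr],1),"ray",ray(f,cu,cv_,.123).round(4),"z",zz.round(4))
# rack
m=((abs(H-112)<12)&(S>100)&(z>.05)&(z<.075)&(u>350)&(u<520)&(v>170)&(v<260))
q=P[m]; rect=cv2.minAreaRect((q[:,:2]*1000).astype(np.float32)); print("rack",rect,np.median(q[:,2]))
top=m.astype(np.uint8)
cs,hi=cv2.findContours(top,cv2.RETR_CCOMP,1)
for c,h in zip(cs,hi[0]):
    a=cv2.contourArea(c)
    if a>40: M=cv2.moments(c); print(a,h[3],ray(f,M["m10"]/M["m00"],M["m01"]/M["m00"],.062).round(4))
# beaker
m=(z>.03)&(u>300)&(u<345)&(v>170)&(v<222)
print("beaker",cv2.minEnclosingCircle((P[m][:,:2]*1000).astype(np.float32)))
w=f["image"]
cv2.imwrite("pics/crop0.png",cv2.resize(w[170:350,130:350,::-1],None,fx=3,fy=3))
E
```

```text
red [246.7 253.8 246.6 253.9   8.9] ray [0.5096 0.1691 0.123 ] z 0.1268
yellow [224.1 260.5 224.1 260.5   9. ] ray [0.4962 0.2152 0.123 ] z 0.1267
green [201.3 266.9 201.5 267.1   9. ] ray [0.4834 0.2615 0.123 ] z 0.1264
white [269.  247.1 269.3 247.1   8.7] ray [0.5233 0.1234 0.123 ] z 0.1268
black [225.9 308.3 225.9 308.4   8.9] ray [0.3991 0.2103 0.123 ] z 0.1169
black [270.3 199.5 270.5 199.5   8.7] ray [0.6226 0.1209 0.123 ] z 0.1173
rack ((593.2816772460938, -250.66517639160156), (204.60670471191406, 58.536460876464844), 86.05838012695312) 0.06207608803773179
2316.0 -1 [ 0.5931 -0.2504  0.062 ]
183.5 0 [ 0.5874 -0.3219  0.062 ]
183.0 0 [ 0.5916 -0.2741  0.062 ]
186.5 0 [ 0.5947 -0.2265  0.062 ]
186.5 0 [ 0.5986 -0.179   0.062 ]
beaker ((535.956787109375, 20.94350814819336), 137.98536682128906)
```

View pics/crop0.png

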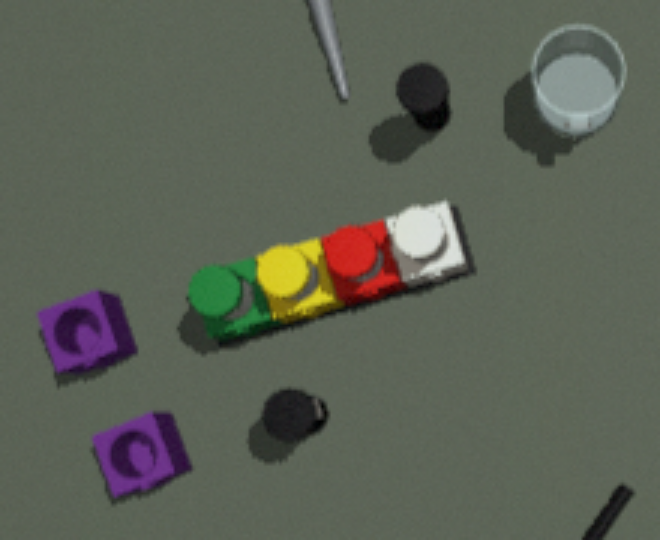

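Crop confirms the left-to-right order green, yellow, red, white, with black look-alikes clearly apart. Now the distances for the first reach.

```bash
python3 -c "
from h import *
print(R.from_rotvec([-0.594438415,-3.0846,0.0028]).as_matrix().round(2))
go([.4830,.2615,.22],np.radians(16.1))"
```

```text
[[-0.93  0.37 -0.  ]
 [ 0.37  0.93 -0.  ]
 [-0.   -0.   -1.  ]]
now [0.2507 0.6262 0.2304] turn [-2.000e-03  1.000e-03  1.157e+00] shift in present axes [-17.56 -12.61   0.54] in final axes [-20.74   6.1    0.52] dist 0.432
```

```bash
python3 -m crank '[[0,0,0,0,0,0.165],[0,0,0,0,0,0.165],[0,0,0,0,0,0.165],[0,0,0,0,0,0.165],[0,0,0,0,0,0.165],[0,0,0,0,0,0.165],[0,0,0,0,0,0.165]]' 0.65
python3 -m crank '[[-0.95,0.28,0,0,0,0],[-0.95,0.28,0,0,0,0],[-0.95,0.28,0,0,0,0],[-0.95,0.28,0,0,0,0],[-0.95,0.28,0,0,0,0],[-0.95,0.28,0,0,0,0],[-0.95,0.28,0,0,0,0],[-0.95,0.28,0,0,0,0],[-0.95,0.28,0,0,0,0],[-0.95,0.28,0,0,0,0],[-0.95,0.28,0,0,0,0]]'
python3 -m crank '[[-0.95,0.28,0,0,0,0],[-0.95,0.28,0,0,0,0],[-0.95,0.28,0,0,0,0],[-0.95,0.28,0,0,0,0],[-0.95,0.28,0,0,0,0],[-0.95,0.28,0,0,0,0],[-0.95,0.28,0,0,0,0],[-0.95,0.28,0,0,0,0],[-0.95,0.28,0,0,0,0],[-0.95,0.28,0,0,0,0],[0,0,0,0,0,0],[0,0,0,0,0,0]]'
python3 -c "
from h import *
go([.4830,.2615,.22],np.radians(16.1))"
```

```text
clock: 0.8
tcp_pos: [0.2507, 0.6263, 0.2307]
orientation: [1.893, 2.507, -0.002]
contact_force: [-0.8, -1.1, 0.3]
grip_width: 0.0555
gripper_force: 0.0
clock: 1.9
tcp_pos: [0.3691, 0.4418, 0.2313]
orientation: [-1.886, -2.512, -0.0]
contact_force: [1.1, 0.3, -0.1]
grip_width: 0.0555
gripper_force: 0.0
clock: 3.1
tcp_pos: [0.4751, 0.2761, 0.2313]
orientation: [-1.887, -2.511, -0.0]
contact_force: [0.1, 1.4, -0.5]
grip_width: 0.0556
gripper_force: 0.0
now [0.4751 0.2761 0.2313] turn [-0.    -0.001  0.001] shift in present axes [-0.81  0.17  0.56] in final axes [-0.81  0.18  0.56] dist 0.02
```

```bash
python3 -m crank '[[-0.81,0.18,0.56,0,0,0],[0,0,0.9,0,0,0],[0,0,0.9,0,0,0],[0,0,0.9,0,0,0],[0,0,0.9,0,0,0],[0,0,0,0,0,0],[0,0,0,0,0,0]]'
python3 - <<'E'
from h import *
from bench import eyes
go([.4830,.2615,.097],np.radians(16.1))
f=eyes.grab_frame("scene"); cv2.imwrite("pics/s1.png",cv2.resize(f["image"][180:340,310:510,::-1],None,fx=3,fy=3))
E
```

```text
clock: 3.8
tcp_pos: [0.4827, 0.2626, 0.1482]
orientation: [-1.884, -2.513, 0.0]
contact_force: [-0.7, -0.1, -0.1]
grip_width: 0.0557
gripper_force: 0.0
now [0.4827 0.2626 0.1482] turn [-0.001 -0.     0.004] shift in present axes [-0.06  0.    2.56] in final axes [-0.06 -0.    2.56] dist 0.051
```

View pics/s1.png

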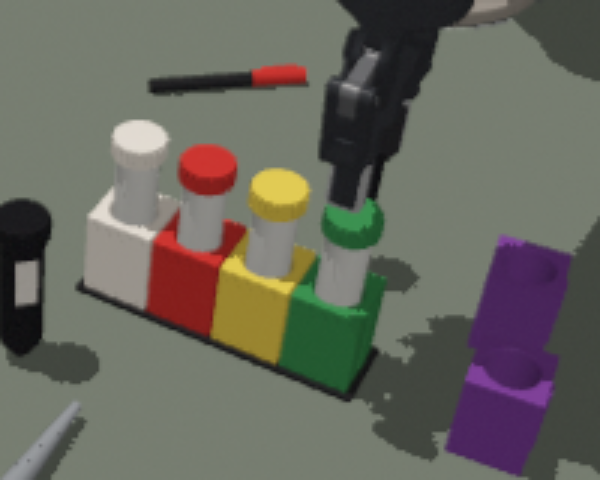

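Fingers stand centred over the green cap (crop ~350,215), clear of yellow. Descend and grip.

```bash
python3 -m crank '[[-0.06,0,0.85,0,0,0],[0,0,0.85,0,0,0],[0,0,0.86,0,0,0],[0,0,0,0,0,0],[0,0,0,0,0,0]]'
python3 -m crank '[[0,0,0,0,0,0],[0,0,0,0,0,0],[0,0,0,0,0,0],[0,0,0,0,0,0],[0,0,0,0,0,0]]' 0 40
python3 -m crank '[[0,0,-0.5,0,0,0],[0,0,-1,0,0,0],[0,0,-1,0,0,0],[0,0,-1,0,0,0],[0,0,-1,0,0,0],[0,0,-1,0,0,0],[0,0,-1,0,0,0],[0,0,-0.6,0,0,0],[0,0,0,0,0,0],[0,0,0,0,0,0]]'
python3 - <<'E'
from h import *
from bench import eyes
go([.5985,-.1787,.235],np.radians(-4.1))
f=eyes.grab_frame("scene"); cv2.imwrite("pics/s2.png",cv2.resize(f["image"][140:340,310:510,::-1],None,fx=3,fy=3))
E
```

```text
clock: 4.35
tcp_pos: [0.4839, 0.2611, 0.0979]
orientation: [1.886, 2.512, 0.002]
contact_force: [0.7, 0.6, 1.5]
grip_width: 0.0554
gripper_force: 0.0
clock: 4.85
tcp_pos: [0.4844, 0.2613, 0.0982]
orientation: [1.886, 2.512, 0.004]
contact_force: [-0.5, -0.6, 7.8]
grip_width: 0.034
gripper_force: 39.5
clock: 5.85
tcp_pos: [0.4831, 0.2605, 0.2385]
orientation: [-1.886, -2.512, 0.001]
contact_force: [-0.5, 0.4, -1.0]
grip_width: 0.0339
gripper_force: 40.3
now [0.4831 0.2605 0.2385] turn [-0.001  0.     0.451] shift in present axes [-22.7   -0.59   0.18] in final axes [-21.49   7.32   0.18] dist 0.454
```

View pics/s2.png

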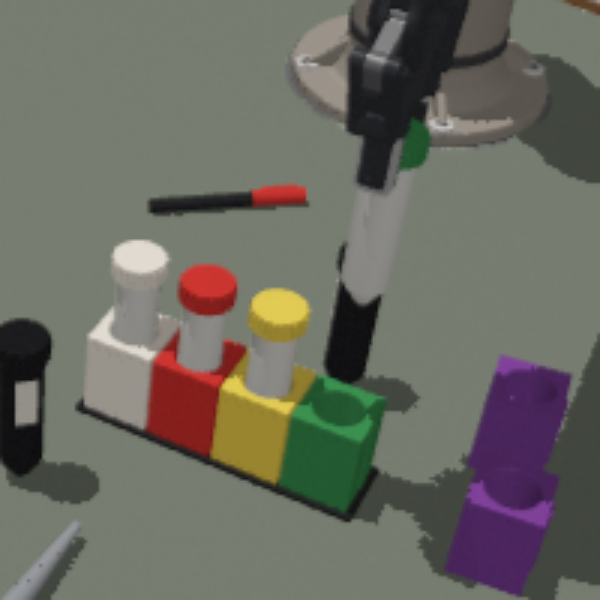

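Green is held upright, clear of its cube. I'll carry it to hole 1.

```bash
python3 -m crank '[[-0.3,0,0,0,0,0.113],[-0.6,0,0,0,0,0.113],[-0.8,0,0,0,0,0.113],[-0.9,0,0,0,0,0.112],[-0.94,0.31,0,0,0,0],[-0.94,0.31,0,0,0,0],[-0.94,0.31,0,0,0,0],[-0.94,0.31,0,0,0,0],[-0.94,0.31,0,0,0,0],[-0.94,0.31,0,0,0,0],[-0.94,0.31,0,0,0,0],[-0.94,0.31,0,0,0,0]]'
python3 -m crank '[[-0.94,0.31,0,0,0,0],[-0.94,0.31,0,0,0,0],[-0.94,0.31,0,0,0,0],[-0.94,0.31,0,0,0,0],[-0.94,0.31,0,0,0,0],[-0.94,0.31,0,0,0,0],[-0.94,0.31,0,0,0,0],[-0.94,0.31,0,0,0,0],[-0.6,0.4,0,0,0,0],[-0.3,0.2,0,0,0,0],[0,0,0,0,0,0],[0,0,0,0,0,0]]'
python3 - <<'E'
from h import *
go([.5985,-.1787,.235],np.radians(-4.1))
E
```

```text
clock: 7.1
tcp_pos: [0.5276, 0.0547, 0.2377]
orientation: [-2.299, -2.14, 0.003]
contact_force: [0.0, -0.2, -0.6]
grip_width: 0.0336
gripper_force: 40.3
clock: 8.3
tcp_pos: [0.5775, -0.1158, 0.2385]
orientation: [-2.298, -2.141, 0.0]
contact_force: [0.2, 0.1, -0.3]
grip_width: 0.0338
gripper_force: 40.3
now [ 0.5775 -0.1158  0.2385] turn [-0.001 -0.001  0.001] shift in present axes [-3.06  1.27  0.17] in final axes [-3.06  1.27  0.17] dist 0.066
```

```bash
python3 -m crank '[[-0.76,0.32,0,0,0,0],[-0.76,0.32,0,0,0,0],[-0.77,0.32,0,0,0,0],[-0.77,0.31,0.5,0,0,0],[0,0,0.7,0,0,0],[0,0,0.7,0,0,0],[0,0,0.7,0,0,0],[0,0,0.4,0,0,0],[0,0,0,0,0,0],[0,0,0,0,0,0],[0,0,0,0,0,0]]'
python3 - <<'E'
from h import *
from bench import eyes
go([.5985,-.1787,.0955],np.radians(-4.1))
f=eyes.grab_frame("scene"); a=cv2.resize(f["image"][100:260,150:310,::-1],None,fx=2.5,fy=2.5)
g=eyes.grab_frame("top"); b=cv2.resize(g["image"][140:300,360:520,::-1],None,fx=2.5,fy=2.5)
cv2.imwrite("pics/s3.png",np.hstack([a,b]))
E
```

```text
clock: 9.4
tcp_pos: [0.599, -0.1796, 0.1796]
orientation: [2.298, 2.14, 0.001]
contact_force: [0.1, -0.6, -0.2]
grip_width: 0.0334
gripper_force: 40.3
now [ 0.599  -0.1796  0.1796] turn [0.002 0.    0.   ] shift in present axes [ 0.05 -0.04  4.2 ] in final axes [ 0.04 -0.03  4.2 ] dist 0.084
```

View pics/s3.png

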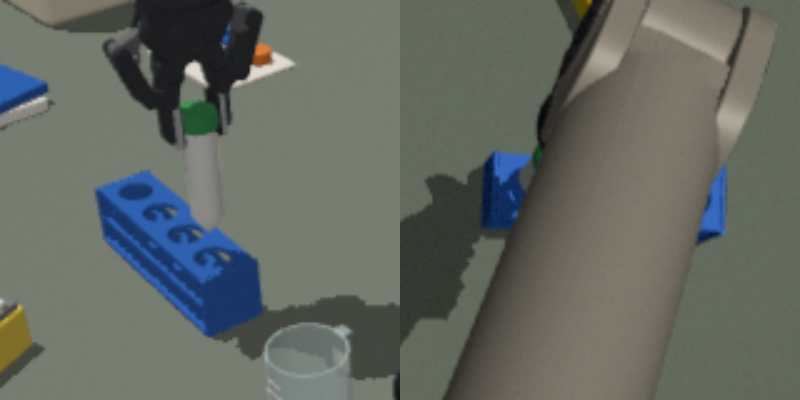

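Left half: green tip at (208,228) sits right above the hole nearest the beaker, (210,255), which is hole 1. I'll lower it.

```bash
python3 -m crank '[[0,0,0.6,0,0,0],[0,0,0.6,0,0,0],[0,0,0.6,0,0,0],[0,0,0.5,0,0,0],[0,0,0,0,0,0]]'
python3 -m crank '[[0,0,0.6,0,0,0],[0,0,0.6,0,0,0],[0,0,0.5,0,0,0],[0,0,0,0,0,0],[0,0,0,0,0,0]]'
```

```text
clock: 10.0
tcp_pos: [0.5977, -0.1792, 0.1308]
orientation: [-2.298, -2.139, 0.003]
contact_force: [0.8, 0.3, -0.8]
grip_width: 0.0341
gripper_force: 40.3
clock: 10.5
tcp_pos: [0.5984, -0.1796, 0.0986]
orientation: [-2.299, -2.14, 0.001]
contact_force: [0.4, -0.6, -0.4]
grip_width: 0.0334
gripper_force: 40.3
```

```bash
python3 -m crank '[[0,0,0.2,0,0,0],[0,0,0,0,0,0]]'
python3 -m crank '[[0,0,0,0,0,0],[0,0,0,0,0,0],[0,0,0,0,0,0],[0,0,0,0,0,0]]' 0.65
python3 -m crank '[[0,0,-0.5,0,0,0],[0,0,-1,0,0,0],[0,0,-1,0,0,0],[0,0,-1,0,0,0],[0,0,-1,0,0,0],[0,0,-1,0,0,0],[0,0,-1,0,0,0],[0,0,-0.5,0,0,0],[0,0,0,0,0,0]]'
python3 - <<'E'
from h import *
from bench import eyes
go([.4962,.2150,.235],np.radians(16.1))
f=eyes.grab_frame("scene"); a=cv2.resize(f["image"][100:260,150:310,::-1],None,fx=2.5,fy=2.5)
cv2.imwrite("pics/s4.png",a)
E
```

```text
clock: 10.7
tcp_pos: [0.5985, -0.1795, 0.0948]
orientation: [-2.299, -2.141, 0.0]
contact_force: [0.3, 1.2, 0.2]
grip_width: 0.0336
gripper_force: 40.3
clock: 11.1
tcp_pos: [0.5987, -0.1796, 0.0951]
orientation: [2.299, 2.141, 0.0]
contact_force: [-0.5, -0.5, 0.8]
grip_width: 0.0555
gripper_force: 0.0
clock: 12.0
tcp_pos: [0.5994, -0.18, 0.2367]
orientation: [2.298, 2.139, 0.003]
contact_force: [0.4, 0.3, -0.4]
grip_width: 0.0554
gripper_force: 0.0
now [ 0.5994 -0.18    0.2367] turn [ 0.004  0.001 -0.449] shift in present axes [19.33 -6.56  0.06] in final axes [20.41  0.52  0.09] dist 0.408
```

View pics/s4.png

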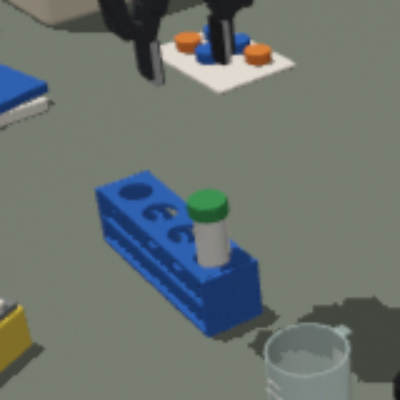

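Green is seated in hole 1, cap at crop (208,203). Next is yellow.

```bash
python3 -m crank '[[0,0,0,0,0,-0.15],[0,0,0,0,0,-0.15],[0,0,0,0,0,-0.15],[1,0.03,0,0,0,0],[1,0.03,0,0,0,0],[1,0.03,0,0,0,0],[1,0.03,0,0,0,0],[1,0.03,0,0,0,0],[1,0.03,0,0,0,0],[1,0.03,0,0,0,0],[1,0.03,0,0,0,0],[1,0.03,0,0,0,0]]'
python3 -m crank '[[1,0.02,0,0,0,0],[1,0.02,0,0,0,0],[1,0.02,0,0,0,0],[1,0.02,0,0,0,0],[1,0.02,0,0,0,0],[1,0.02,0,0,0,0],[1,0.02,0,0,0,0],[1,0.02,0,0,0,0],[1,0.02,0,0,0,0],[1,0.02,0,0,0,0],[0,0,0,0,0,0],[0,0,0,0,0,0]]'
python3 - <<'E'
from h import *
go([.4962,.2150,.097],np.radians(16.1))
E
```

```text
clock: 13.25
tcp_pos: [0.5526, -0.0044, 0.2336]
orientation: [-1.886, -2.51, 0.003]
contact_force: [0.4, -0.2, -0.6]
grip_width: 0.0557
gripper_force: 0.0
clock: 14.45
tcp_pos: [0.5013, 0.1876, 0.234]
orientation: [-1.886, -2.512, 0.003]
contact_force: [-0.5, -0.1, 0.4]
grip_width: 0.0555
gripper_force: 0.0
now [0.5013 0.1876 0.234 ] turn [-0.002  0.001  0.002] shift in present axes [1.39 0.15 6.85] in final axes [1.39 0.13 6.85] dist 0.14
```

```bash
python3 -m crank '[[0.7,0.07,0,0,0,0],[0.69,0.07,0.3,0,0,0],[0,0,0.9,0,0,0],[0,0,0.9,0,0,0],[0,0,0.9,0,0,0],[0,0,0.9,0,0,0],[0,0,0.9,0,0,0],[0,0,0.4,0,0,0],[0,0,0,0,0,0],[0,0,0,0,0,0]]'
python3 - <<'E'
from h import *
go([.4962,.2150,.097],np.radians(16.1))
E
```

```text
clock: 15.45
tcp_pos: [0.4971, 0.2159, 0.1312]
orientation: [1.887, 2.512, 0.001]
contact_force: [1.6, -0.4, -0.2]
grip_width: 0.0555
gripper_force: 0.0
now [0.4971 0.2159 0.1312] turn [ 0.001 -0.     0.002] shift in present axes [-0.03 -0.05  1.71] in final axes [-0.03 -0.05  1.71] dist 0.034
```

```bash
python3 -m crank '[[-0.03,-0.05,0.6,0,0,0],[0,0,0.6,0,0,0],[0,0,0.5,0,0,0],[0,0,0,0,0,0],[0,0,0,0,0,0]]'
python3 -m crank '[[0,0,0,0,0,0],[0,0,0,0,0,0],[0,0,0,0,0,0],[0,0,0,0,0,0],[0,0,0,0,0,0]]' 0 40
python3 -m crank '[[0,0,-0.5,0,0,0],[0,0,-1,0,0,0],[0,0,-1,0,0,0],[0,0,-1,0,0,0],[0,0,-1,0,0,0],[0,0,-1,0,0,0],[0,0,-1,0,0,0],[0,0,-0.6,0,0,0],[0,0,0,0,0,0],[0,0,0,0,0,0]]'
python3 - <<'E'
from h import *
go([.5950,-.2266,.235],np.radians(-4.1))
E
```

```text
clock: 15.95
tcp_pos: [0.4959, 0.2144, 0.0965]
orientation: [-1.887, -2.511, 0.001]
contact_force: [-0.2, 0.3, 1.7]
grip_width: 0.0558
gripper_force: 0.0
clock: 16.45
tcp_pos: [0.4965, 0.2149, 0.0974]
orientation: [1.887, 2.511, 0.002]
contact_force: [0.9, -0.4, 3.4]
grip_width: 0.0334
gripper_force: 39.8
clock: 17.45
tcp_pos: [0.4955, 0.2145, 0.2384]
orientation: [-1.887, -2.511, 0.001]
contact_force: [0.7, 0.4, -0.5]
grip_width: 0.0338
gripper_force: 40.4
now [0.4955 0.2145 0.2384] turn [-0.001  0.     0.45 ] shift in present axes [-22.57  -1.36   0.17] in final axes [-21.64   6.54   0.17] dist 0.452
```

```bash
python3 -m crank '[[0,0,0,0,0,0.15],[0,0,0,0,0,0.15],[0,0,0,0,0,0.15],[-0.5,0.15,0,0,0,0],[-0.94,0.28,0,0,0,0],[-0.94,0.28,0,0,0,0],[-0.94,0.28,0,0,0,0],[-0.94,0.28,0,0,0,0],[-0.94,0.28,0,0,0,0],[-0.94,0.28,0,0,0,0],[-0.94,0.28,0,0,0,0],[-0.94,0.28,0,0,0,0]]'
python3 -m crank '[[-0.94,0.28,0,0,0,0],[-0.94,0.28,0,0,0,0],[-0.94,0.28,0,0,0,0],[-0.94,0.28,0,0,0,0],[-0.94,0.28,0,0,0,0],[-0.94,0.28,0,0,0,0],[-0.94,0.28,0,0,0,0],[-0.94,0.28,0,0,0,0],[-0.94,0.28,0,0,0,0],[-0.94,0.28,0,0,0,0],[-0.94,0.28,0,0,0,0],[-0.94,0.28,0,0,0,0]]'
python3 -m crank '[[-0.7,0.2,0,0,0,0],[-0.4,0.1,0,0,0,0],[0,0,0,0,0,0],[0,0,0,0,0,0]]'
python3 - <<'E'
from h import *
go([.5950,-.2266,.0955],np.radians(-4.1))
E
```

```text
clock: 18.65
tcp_pos: [0.5318, 0.0494, 0.2381]
orientation: [-2.296, -2.144, 0.002]
contact_force: [0.0, 0.6, -1.3]
grip_width: 0.0339
gripper_force: 40.4
clock: 19.85
tcp_pos: [0.5823, -0.1802, 0.2379]
orientation: [-2.295, -2.143, 0.002]
contact_force: [0.5, 0.5, -0.1]
grip_width: 0.0337
gripper_force: 40.4
clock: 20.25
tcp_pos: [0.5875, -0.2003, 0.2386]
orientation: [-2.297, -2.141, -0.0]
contact_force: [-0.3, -1.5, -0.3]
grip_width: 0.0338
gripper_force: 40.4
now [ 0.5875 -0.2003  0.2386] turn [-0.001 -0.001  0.002] shift in present axes [-1.29  0.47  7.15] in final axes [-1.29  0.47  7.15] dist 0.146
```

```bash
python3 -m crank '[[-0.65,0.24,0,0,0,0],[-0.64,0.23,0,0,0,0],[0,0,0.7,0,0,0],[0,0,0.7,0,0,0],[0,0,0.7,0,0,0],[0,0,0.7,0,0,0],[0,0,0.5,0,0,0],[0,0,0,0,0,0],[0,0,0,0,0,0]]'
python3 - <<'E'
from h import *
go([.5950,-.2266,.0945],np.radians(-4.1))
E
```

```text
clock: 21.15
tcp_pos: [0.5952, -0.2273, 0.1728]
orientation: [-2.299, -2.141, 0.0]
contact_force: [0.1, 0.3, -0.1]
grip_width: 0.0334
gripper_force: 40.4
now [ 0.5952 -0.2273  0.1728] turn [-0.  0.  0.] shift in present axes [ 0.03 -0.01  3.91] in final axes [ 0.03 -0.01  3.91] dist 0.078
```

```bash
python3 -m crank '[[0.03,0,0.6,0,0,0],[0,0,0.6,0,0,0],[0,0,0.6,0,0,0],[0,0,0,0,0,0]]'
python3 -m crank '[[0,0,0.6,0,0,0],[0,0,0.6,0,0,0],[0,0,0.5,0,0,0],[0,0,0.3,0,0,0],[0,0,0,0,0,0],[0,0,0,0,0,0]]'
```

```text
clock: 21.55
tcp_pos: [0.5938, -0.226, 0.1344]
orientation: [-2.297, -2.139, 0.003]
contact_force: [0.6, -0.4, -0.9]
grip_width: 0.0337
gripper_force: 40.4
clock: 22.15
tcp_pos: [0.5953, -0.2269, 0.0969]
orientation: [2.299, 2.14, -0.0]
contact_force: [-0.1, 0.5, -1.0]
grip_width: 0.0339
gripper_force: 40.4
```

```bash
python3 -m crank '[[0,0,0.15,0,0,0],[0,0,0,0,0,0]]'
python3 -m crank '[[0,0,0,0,0,0],[0,0,0,0,0,0],[0,0,0,0,0,0],[0,0,0,0,0,0]]' 0.65
python3 -m crank '[[0,0,-0.5,0,0,0],[0,0,-1,0,0,0],[0,0,-1,0,0,0],[0,0,-1,0,0,0],[0,0,-1,0,0,0],[0,0,-1,0,0,0],[0,0,-1,0,0,0],[0,0,-0.5,0,0,0],[0,0,0,0,0,0]]'
python3 - <<'E'
from h import *
from bench import eyes
go([.5098,.1689,.235],np.radians(16.1))
f=eyes.grab_frame("scene"); a=cv2.resize(f["image"][140:320,170:450,::-1],None,fx=2.5,fy=2.5)
cv2.imwrite("pics/s5.png",a)
E
```

```text
clock: 22.35
tcp_pos: [0.5953, -0.2267, 0.0939]
orientation: [2.299, 2.141, 0.0]
contact_force: [-0.4, 0.5, -0.5]
grip_width: 0.0338
gripper_force: 40.4
clock: 22.75
tcp_pos: [0.5953, -0.2268, 0.094]
orientation: [2.299, 2.141, 0.0]
contact_force: [0.2, -0.4, 0.0]
grip_width: 0.0553
gripper_force: 0.0
clock: 23.65
tcp_pos: [0.596, -0.2272, 0.2358]
orientation: [2.298, 2.139, 0.003]
contact_force: [-0.0, 0.1, -1.0]
grip_width: 0.0556
gripper_force: 0.0
now [ 0.596  -0.2272  0.2358] turn [ 0.004  0.001 -0.449] shift in present axes [ 1.945e+01 -5.710e+00  1.000e-02] in final axes [20.22  1.35  0.04] dist 0.405
```

View pics/s5.png

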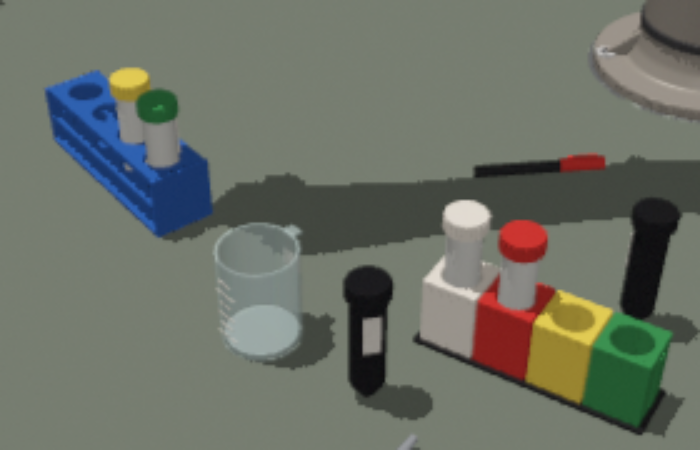

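Green and yellow are seated side by side, caps at (157,105) and (129,83), and the beaker is untouched. Next is red.

```bash
python3 -m crank '[[0,0,0,0,0,-0.15],[0,0,0,0,0,-0.15],[0,0,0,0,0,-0.15],[0.9,0.06,0,0,0,0],[0.98,0.06,0,0,0,0],[0.98,0.06,0,0,0,0],[0.98,0.06,0,0,0,0],[0.98,0.06,0,0,0,0],[0.98,0.06,0,0,0,0],[0.98,0.06,0,0,0,0],[0.98,0.06,0,0,0,0],[0.98,0.06,0,0,0,0]]'
python3 -m crank '[[0.98,0.06,0,0,0,0],[0.98,0.06,0,0,0,0],[0.98,0.06,0,0,0,0],[0.98,0.06,0,0,0,0],[0.98,0.06,0,0,0,0],[0.98,0.06,0,0,0,0],[0.98,0.06,0,0,0,0],[0.98,0.06,0,0,0,0],[0.98,0.06,0,0,0,0],[0.98,0.06,0,0,0,0],[0.5,0.06,0,0,0,0],[0,0,0,0,0,0]]'
python3 - <<'E'
from h import *
go([.5098,.1689,.097],np.radians(16.1))
E
```

```text
clock: 24.9
tcp_pos: [0.5556, -0.0536, 0.2329]
orientation: [-1.889, -2.508, 0.001]
contact_force: [-0.0, 0.3, -0.6]
grip_width: 0.0553
gripper_force: 0.0
clock: 26.1
tcp_pos: [0.5111, 0.1477, 0.2333]
orientation: [-1.884, -2.513, 0.001]
contact_force: [0.8, -0.4, 0.2]
grip_width: 0.0558
gripper_force: 0.0
now [0.5111 0.1477 0.2333] turn [-0.002 -0.001  0.004] shift in present axes [1.03 0.24 6.81] in final axes [1.04 0.23 6.81] dist 0.138
```

```bash
python3 -m crank '[[0.6,0.12,0,0,0,0],[0.43,0.12,0.3,0,0,0],[0,0,0.9,0,0,0],[0,0,0.9,0,0,0],[0,0,0.9,0,0,0],[0,0,0.9,0,0,0],[0,0,0.9,0,0,0],[0,0,0.4,0,0,0],[0,0,0,0,0,0],[0,0,0,0,0,0]]'
python3 - <<'E'
from h import *
go([.5098,.1689,.097],np.radians(16.1))
E
```

```text
clock: 27.1
tcp_pos: [0.5115, 0.1669, 0.1303]
orientation: [1.888, 2.511, 0.001]
contact_force: [0.7, 0.3, -0.4]
grip_width: 0.0555
gripper_force: 0.0
now [0.5115 0.1669 0.1303] turn [ 0.001 -0.     0.001] shift in present axes [ 0.12 -0.06  1.66] in final axes [ 0.12 -0.06  1.66] dist 0.033
```

```bash
python3 -m crank '[[0.12,-0.06,0.5,0,0,0],[0,0,0.6,0,0,0],[0,0,0.55,0,0,0],[0,0,0,0,0,0],[0,0,0,0,0,0]]'
python3 -m crank '[[0,0,0,0,0,0],[0,0,0,0,0,0],[0,0,0,0,0,0],[0,0,0,0,0,0],[0,0,0,0,0,0]]' 0 40
python3 -m crank '[[0,0,-0.5,0,0,0],[0,0,-1,0,0,0],[0,0,-1,0,0,0],[0,0,-1,0,0,0],[0,0,-1,0,0,0],[0,0,-1,0,0,0],[0,0,-1,0,0,0],[0,0,-0.6,0,0,0],[0,0,0,0,0,0],[0,0,0,0,0,0]]'
python3 - <<'E'
from h import *
go([.5914,-.2744,.235],np.radians(-4.1))
E
```

```text
clock: 27.6
tcp_pos: [0.5091, 0.1685, 0.0964]
orientation: [-1.887, -2.511, 0.002]
contact_force: [-0.1, 0.1, 0.6]
grip_width: 0.0552
gripper_force: 0.0
clock: 28.1
tcp_pos: [0.5098, 0.1689, 0.0973]
orientation: [1.887, 2.511, 0.002]
contact_force: [-1.3, -0.2, 3.1]
grip_width: 0.0336
gripper_force: 39.7
clock: 29.1
tcp_pos: [0.5089, 0.1687, 0.2385]
orientation: [-1.887, -2.511, 0.001]
contact_force: [0.2, -0.2, 0.5]
grip_width: 0.0337
gripper_force: 40.3
now [0.5089 0.1687 0.2385] turn [-0.001  0.     0.45 ] shift in present axes [-22.43  -2.21   0.17] in final axes [-21.8    5.7    0.17] dist 0.451
```

```bash
python3 -m crank '[[0,0,0,0,0,0.15],[0,0,0,0,0,0.15],[0,0,0,0,0,0.15],[-0.5,0.13,0,0,0,0],[-0.94,0.25,0,0,0,0],[-0.94,0.25,0,0,0,0],[-0.94,0.25,0,0,0,0],[-0.94,0.25,0,0,0,0],[-0.94,0.25,0,0,0,0],[-0.94,0.25,0,0,0,0],[-0.94,0.25,0,0,0,0],[-0.94,0.25,0,0,0,0]]'
python3 -m crank '[[-0.94,0.25,0,0,0,0],[-0.94,0.25,0,0,0,0],[-0.94,0.25,0,0,0,0],[-0.94,0.25,0,0,0,0],[-0.94,0.25,0,0,0,0],[-0.94,0.25,0,0,0,0],[-0.94,0.25,0,0,0,0],[-0.94,0.25,0,0,0,0],[-0.94,0.25,0,0,0,0],[-0.94,0.25,0,0,0,0],[-0.94,0.25,0,0,0,0],[-0.94,0.25,0,0,0,0]]'
python3 -m crank '[[-0.9,0.2,0,0,0,0],[-0.5,0.1,0,0,0,0],[0,0,0,0,0,0],[0,0,0,0,0,0]]'
python3 - <<'E'
from h import *
go([.5914,-.2744,.0945],np.radians(-4.1))
E
```

```text
clock: 30.3
tcp_pos: [0.5398, 0.0039, 0.2381]
orientation: [-2.296, -2.144, 0.003]
contact_force: [0.9, -0.4, -0.5]
grip_width: 0.034
gripper_force: 40.3
clock: 31.5
tcp_pos: [0.5832, -0.2251, 0.2378]
orientation: [-2.295, -2.143, 0.002]
contact_force: [-0.3, 0.4, -1.1]
grip_width: 0.0335
gripper_force: 40.3
clock: 31.9
tcp_pos: [0.5878, -0.2515, 0.2383]
orientation: [-2.297, -2.141, 0.0]
contact_force: [0.6, 0.2, -0.4]
grip_width: 0.0344
gripper_force: 40.3
now [ 0.5878 -0.2515  0.2383] turn [-0.001 -0.001  0.001] shift in present axes [-1.14  0.27  7.19] in final axes [-1.13  0.26  7.19] dist 0.146
```

```bash
python3 -m crank '[[-0.57,0.13,0,0,0,0],[-0.56,0.13,0,0,0,0],[0,0,0.7,0,0,0],[0,0,0.7,0,0,0],[0,0,0.7,0,0,0],[0,0,0.7,0,0,0],[0,0,0.5,0,0,0],[0,0,0,0,0,0],[0,0,0,0,0,0]]'
python3 - <<'E'
from h import *
go([.5914,-.2744,.0945],np.radians(-4.1))
E
```

```text
clock: 32.8
tcp_pos: [0.5918, -0.2748, 0.1728]
orientation: [-2.299, -2.141, 0.0]
contact_force: [-0.4, -0.2, -0.1]
grip_width: 0.0339
gripper_force: 40.3
now [ 0.5918 -0.2748  0.1728] turn [-0.  0.  0.] shift in present axes [ 0.02 -0.02  3.92] in final axes [ 0.02 -0.02  3.92] dist 0.078
```

```bash
python3 -m crank '[[0.02,-0.02,0.6,0,0,0],[0,0,0.6,0,0,0],[0,0,0.6,0,0,0],[0,0,0,0,0,0]]'
python3 -m crank '[[0,0,0.6,0,0,0],[0,0,0.6,0,0,0],[0,0,0.5,0,0,0],[0,0,0.3,0,0,0],[0,0,0,0,0,0],[0,0,0,0,0,0]]'
```

```text
clock: 33.2
tcp_pos: [0.5901, -0.2735, 0.1344]
orientation: [-2.297, -2.139, 0.003]
contact_force: [-0.4, 0.7, -0.9]
grip_width: 0.0335
gripper_force: 40.3
clock: 33.8
tcp_pos: [0.5914, -0.2745, 0.0969]
orientation: [2.299, 2.141, 0.0]
contact_force: [-0.4, 0.1, -0.3]
grip_width: 0.0332
gripper_force: 40.3
```

```bash
python3 -m crank '[[0,0,0.15,0,0,0],[0,0,0,0,0,0]]'
python3 -m crank '[[0,0,0,0,0,0],[0,0,0,0,0,0],[0,0,0,0,0,0],[0,0,0,0,0,0]]' 0.65
python3 -m crank '[[0,0,-0.5,0,0,0],[0,0,-1,0,0,0],[0,0,-1,0,0,0],[0,0,-1,0,0,0],[0,0,-1,0,0,0],[0,0,-1,0,0,0],[0,0,-1,0,0,0],[0,0,-0.5,0,0,0],[0,0,0,0,0,0]]'
python3 - <<'E'
from h import *
go([.5232,.1232,.235],np.radians(16.1))
E
```

```text
clock: 34.0
tcp_pos: [0.5914, -0.2744, 0.0939]
orientation: [2.299, 2.141, 0.0]
contact_force: [0.0, 0.2, -0.2]
grip_width: 0.0338
gripper_force: 40.3
clock: 34.4
tcp_pos: [0.5914, -0.2744, 0.094]
orientation: [2.299, 2.141, 0.0]
contact_force: [0.9, 0.6, -0.1]
grip_width: 0.0553
gripper_force: 0.0
clock: 35.3
tcp_pos: [0.5921, -0.2749, 0.2358]
orientation: [2.297, 2.139, 0.003]
contact_force: [0.9, 0.7, -0.0]
grip_width: 0.0554
gripper_force: 0.0
now [ 0.5921 -0.2749  0.2358] turn [ 0.004  0.002 -0.449] shift in present axes [ 1.961e+01 -4.860e+00  1.000e-02] in final axes [20.08  2.21  0.04] dist 0.404
```

```bash
python3 -m crank '[[0,0,0,0,0,-0.15],[0,0,0,0,0,-0.15],[0,0,0,0,0,-0.15],[0.9,0.1,0,0,0,0],[0.98,0.1,0,0,0,0],[0.98,0.1,0,0,0,0],[0.98,0.1,0,0,0,0],[0.98,0.1,0,0,0,0],[0.98,0.1,0,0,0,0],[0.98,0.1,0,0,0,0],[0.98,0.1,0,0,0,0],[0.98,0.1,0,0,0,0]]'
python3 -m crank '[[0.98,0.1,0,0,0,0],[0.98,0.1,0,0,0,0],[0.98,0.1,0,0,0,0],[0.98,0.1,0,0,0,0],[0.98,0.1,0,0,0,0],[0.98,0.1,0,0,0,0],[0.98,0.1,0,0,0,0],[0.98,0.1,0,0,0,0],[0.98,0.1,0,0,0,0],[0.98,0.1,0,0,0,0],[0.5,0.1,0,0,0,0],[0,0,0,0,0,0]]'
python3 - <<'E'
from h import *
go([.5232,.1232,.097],np.radians(16.1))
E
```

```text
clock: 36.5
tcp_pos: [0.5589, -0.0992, 0.2331]
orientation: [-1.889, -2.508, 0.001]
contact_force: [0.9, 0.1, 0.1]
grip_width: 0.0555
gripper_force: 0.0
clock: 37.7
tcp_pos: [0.5228, 0.1046, 0.2334]
orientation: [-1.884, -2.513, 0.001]
contact_force: [0.5, -0.2, 0.2]
grip_width: 0.0555
gripper_force: 0.0
now [0.5228 0.1046 0.2334] turn [-0.001 -0.001  0.004] shift in present axes [0.88 0.29 6.82] in final axes [0.89 0.28 6.82] dist 0.138
```

```bash
python3 -m crank '[[0.5,0.15,0,0,0,0],[0.39,0.14,0.3,0,0,0],[0,0,0.9,0,0,0],[0,0,0.9,0,0,0],[0,0,0.9,0,0,0],[0,0,0.9,0,0,0],[0,0,0.9,0,0,0],[0,0,0.4,0,0,0],[0,0,0,0,0,0],[0,0,0,0,0,0]]'
python3 - <<'E'
from h import *
go([.5232,.1232,.097],np.radians(16.1))
E
```

```text
clock: 38.7
tcp_pos: [0.5248, 0.1212, 0.1303]
orientation: [1.888, 2.511, 0.001]
contact_force: [0.4, 0.4, 0.3]
grip_width: 0.0553
gripper_force: 0.0
now [0.5248 0.1212 0.1303] turn [0.001 0.    0.001] shift in present axes [ 0.12 -0.05  1.66] in final axes [ 0.12 -0.05  1.66] dist 0.033
```

```bash
python3 -m crank '[[0.12,-0.05,0.5,0,0,0],[0,0,0.6,0,0,0],[0,0,0.55,0,0,0],[0,0,0,0,0,0],[0,0,0,0,0,0]]'
python3 -m crank '[[0,0,0,0,0,0],[0,0,0,0,0,0],[0,0,0,0,0,0],[0,0,0,0,0,0],[0,0,0,0,0,0]]' 0 40
python3 -m crank '[[0,0,-0.5,0,0,0],[0,0,-1,0,0,0],[0,0,-1,0,0,0],[0,0,-1,0,0,0],[0,0,-1,0,0,0],[0,0,-1,0,0,0],[0,0,-1,0,0,0],[0,0,-0.6,0,0,0],[0,0,0,0,0,0],[0,0,0,0,0,0]]'
python3 - <<'E'
from h import *
go([.5879,-.3223,.235],np.radians(-4.1))
E
```

```text
clock: 39.2
tcp_pos: [0.5225, 0.123, 0.0964]
orientation: [-1.887, -2.511, 0.001]
contact_force: [0.2, -0.0, 1.1]
grip_width: 0.0555
gripper_force: 0.0
clock: 39.7
tcp_pos: [0.5232, 0.1233, 0.0974]
orientation: [1.887, 2.511, 0.001]
contact_force: [0.6, 0.8, 4.2]
grip_width: 0.034
gripper_force: 39.7
clock: 40.7
tcp_pos: [0.5223, 0.1232, 0.2384]
orientation: [-1.887, -2.511, 0.001]
contact_force: [0.7, -0.4, -0.6]
grip_width: 0.034
gripper_force: 40.3
now [0.5223 0.1232 0.2384] turn [-0.001  0.     0.45 ] shift in present axes [-22.31  -3.05   0.17] in final axes [-21.98   4.86   0.17] dist 0.45
```

```bash
python3 -m crank '[[0,0,0,0,0,0.15],[0,0,0,0,0,0.15],[0,0,0,0,0,0.15],[-0.5,0.11,0,0,0,0],[-0.94,0.21,0,0,0,0],[-0.94,0.21,0,0,0,0],[-0.94,0.21,0,0,0,0],[-0.94,0.21,0,0,0,0],[-0.94,0.21,0,0,0,0],[-0.94,0.21,0,0,0,0],[-0.94,0.21,0,0,0,0],[-0.94,0.21,0,0,0,0]]'
python3 -m crank '[[-0.94,0.21,0,0,0,0],[-0.94,0.21,0,0,0,0],[-0.94,0.21,0,0,0,0],[-0.94,0.21,0,0,0,0],[-0.94,0.21,0,0,0,0],[-0.94,0.21,0,0,0,0],[-0.94,0.21,0,0,0,0],[-0.94,0.21,0,0,0,0],[-0.94,0.21,0,0,0,0],[-0.94,0.21,0,0,0,0],[-0.94,0.21,0,0,0,0],[-0.94,0.21,0,0,0,0]]'
python3 -m crank '[[-0.9,0.2,0,0,0,0],[-0.6,0.1,0,0,0,0],[0,0,0,0,0,0],[0,0,0,0,0,0]]'
python3 - <<'E'
from h import *
go([.5879,-.3223,.0945],np.radians(-4.1))
E
```

```text
clock: 41.9
tcp_pos: [0.5464, -0.0411, 0.2381]
orientation: [-2.296, -2.144, 0.002]
contact_force: [0.1, -0.2, -0.9]
grip_width: 0.0339
gripper_force: 40.3
clock: 43.1
tcp_pos: [0.5802, -0.2694, 0.2378]
orientation: [-2.295, -2.143, 0.002]
contact_force: [-0.2, -0.7, -1.1]
grip_width: 0.0336
gripper_force: 40.3
clock: 43.5
tcp_pos: [0.5846, -0.298, 0.2383]
orientation: [-2.298, -2.141, 0.0]
contact_force: [-0.6, -0.2, -0.7]
grip_width: 0.0338
gripper_force: 40.2
now [ 0.5846 -0.298   0.2383] turn [-0.001 -0.001  0.001] shift in present axes [-1.2   0.26  7.19] in final axes [-1.2   0.25  7.19] dist 0.146
```

```bash
python3 -m crank '[[-0.6,0.13,0,0,0,0],[-0.6,0.12,0,0,0,0],[0,0,0.7,0,0,0],[0,0,0.7,0,0,0],[0,0,0.7,0,0,0],[0,0,0.7,0,0,0],[0,0,0.5,0,0,0],[0,0,0,0,0,0],[0,0,0,0,0,0]]'
python3 - <<'E'
from h import *
go([.5879,-.3223,.0945],np.radians(-4.1))
E
```

```text
clock: 44.4
tcp_pos: [0.5884, -0.3226, 0.1728]
orientation: [-2.299, -2.141, 0.0]
contact_force: [0.5, -0.1, 0.2]
grip_width: 0.0338
gripper_force: 40.3
now [ 0.5884 -0.3226  0.1728] turn [-0.  0.  0.] shift in present axes [ 0.01 -0.02  3.92] in final axes [ 0.01 -0.02  3.92] dist 0.078
```

```bash
python3 -m crank '[[0,-0.02,0.6,0,0,0],[0,0,0.6,0,0,0],[0,0,0.6,0,0,0],[0,0,0,0,0,0]]'
python3 -m crank '[[0,0,0.6,0,0,0],[0,0,0.6,0,0,0],[0,0,0.5,0,0,0],[0,0,0.3,0,0,0],[0,0,0,0,0,0],[0,0,0,0,0,0]]'
```

```text
clock: 44.8
tcp_pos: [0.5866, -0.3216, 0.1343]
orientation: [-2.296, -2.138, 0.002]
contact_force: [-0.6, 0.3, -0.1]
grip_width: 0.0336
gripper_force: 40.3
clock: 45.4
tcp_pos: [0.588, -0.3227, 0.0969]
orientation: [2.299, 2.141, -0.0]
contact_force: [0.0, 0.3, -0.1]
grip_width: 0.0338
gripper_force: 40.3
```

After release I also back the arm away so the top camera can see the rack.

```bash
python3 -m crank '[[0,0,0.15,0,0,0],[0,0,0,0,0,0]]'
python3 -m crank '[[0,0,0,0,0,0],[0,0,0,0,0,0],[0,0,0,0,0,0],[0,0,0,0,0,0]]' 0.65
python3 -m crank '[[0,0,-0.5,0,0,0],[0,0,-1,0,0,0],[0,0,-1,0,0,0],[0,0,-1,0,0,0],[0,0,-1,0,0,0],[0,0,-1,0,0,0],[0,0,-1,0,0,0],[0,0,-0.5,0,0,0],[0,0,0,0,0,0]]'
python3 -m crank '[[1,0,0,0,0,0],[1,0,0,0,0,0],[1,0,0,0,0,0],[1,0,0,0,0,0],[1,0,0,0,0,0],[1,0,0,0,0,0],[1,0,0,0,0,0],[1,0,0,0,0,0],[1,0,0,0,0,0],[1,0,0,0,0,0],[1,0,0,0,0,0],[1,0,0,0,0,0]]'
python3 -m crank '[[1,0,0,0,0,0],[1,0,0,0,0,0],[1,0,0,0,0,0],[1,0,0,0,0,0],[1,0,0,0,0,0],[1,0,0,0,0,0],[0,0,0,0,0,0],[0,0,0,0,0,0]]'
python3 - <<'E'
from h import *
from bench import eyes
f=eyes.grab_frame("scene"); a=cv2.resize(f["image"][140:320,170:330,::-1],None,fx=2.4,fy=2.4)
g=eyes.grab_frame("top"); b=cv2.resize(g["image"][140:320,360:520,::-1],None,fx=2.4,fy=2.4)
cv2.imwrite("pics/s6.png",np.hstack([a,b]))
P=cloud(g); z=P[...,2]; m=((z>.105)&(z<.14)).astype(np.uint8); m[:,:380]=0; m[:,510:]=0; m[:180]=0; m[260:]=0
for c in cv2.findContours(m,0,1)[0]:
    if cv2.contourArea(c)<60: continue
    M=cv2.moments(c); k=cv2.drawContours(np.zeros_like(m),[c],-1,1,-1)>0
    print(ray(g,M["m10"]/M["m00"],M["m01"]/M["m00"],.122).round(4),np.median(z[k]).round(4),np.median(g["image"][k],0))
E
```

```text
clock: 45.6
tcp_pos: [0.588, -0.3226, 0.094]
orientation: [2.299, 2.141, 0.0]
contact_force: [-0.6, 0.3, -0.6]
grip_width: 0.0338
gripper_force: 40.3
clock: 46.0
tcp_pos: [0.588, -0.3227, 0.094]
orientation: [2.299, 2.141, 0.0]
contact_force: [-0.5, -0.6, -0.5]
grip_width: 0.0555
gripper_force: 0.0
clock: 46.9
tcp_pos: [0.5886, -0.3232, 0.2359]
orientation: [2.297, 2.139, 0.002]
contact_force: [-0.0, 0.3, 0.3]
grip_width: 0.0556
gripper_force: 0.0
clock: 48.1
tcp_pos: [0.6043, -0.0822, 0.2327]
orientation: [-2.298, -2.14, 0.002]
contact_force: [0.8, 0.3, 0.5]
grip_width: 0.0556
gripper_force: 0.0
clock: 48.9
tcp_pos: [0.613, 0.0363, 0.233]
orientation: [-2.298, -2.141, 0.002]
contact_force: [0.4, -0.5, -0.6]
grip_width: 0.0554
gripper_force: 0.0
[ 0.5872 -0.3211  0.122 ] 0.1222 [219. 223. 228.]
[ 0.5908 -0.2728  0.122 ] 0.1218 [220.  62.  55.]
[ 0.5948 -0.2252  0.122 ] 0.1219 [220. 224.  69.]
[ 0.5968 -0.1785  0.122 ] 0.1219 [ 71. 161.  92.]
```

View pics/s6.png

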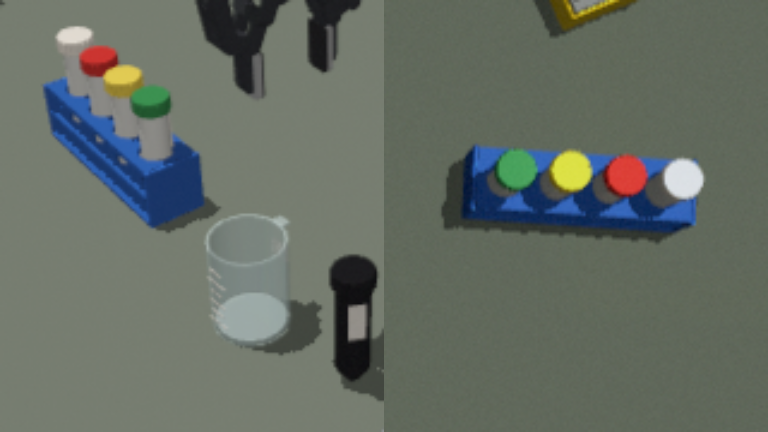

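All four stand in the rack in the order green, yellow, red, white. Cap tops are at 0.122 m, which is fully home, and the beaker is unmoved.

```bash
python3 -c "
from bench import r
print(r.hand_in())"
```

```text
the job is handed in; nothing more can be done
None
```

The job is handed in: all four tubes stand fully seated in the rack as green, yellow, red, white from the left, matching the cubes, with the beaker left in place; the hand-in returned no verdict.

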